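# Park the index plunger and close the fixture slide

### The arm

A 6-joint arm with a two-finger parallel gripper is mounted at the origin on a cart in front of the work surface, level with it; the furniture and walls round the work are solid. World frame = base frame: x ahead of the robot, y to its left, z up, the work surface at z = 0. Lengths are in mm, angles in rad, forces in N, time in s.
With the tool pointing down it reaches from about 400 to 925 mm from the base axis. Payload 12.5 kg.
Tool frame: the origin (TCP) lies at the very end of the fingers, on their centre line; the grasp point (between the pads) lies 19 mm behind it (tcp_to_grasp is the distance from the TCP to the grasp point, in mm); x points along the fingers, y is the direction in which the jaws open and shut, and the axes are right-handed (so a half turn about x gives the same grasp; the last joint's range is limited). The gripper opens to 95 mm and grips with 3 to 60 N. Pads are 20 mm wide; open, the fingers measure 119 mm over their backs; the gripper's body (75 mm by 180 mm) begins 59 mm behind the grasp point.
Start: joints at [-1.326, 0.491, 1.559, -0, 1.092, -0.106], TCP at [214.804, -586.946, 214.661] pointing down, gripper open.
Joint ranges: [-3.1, 3.1], [-0.84, 2.19], [0.05, 2.79], [-1.13, 4.28], [0.06, 2.93], [-2.69, 2.69]. Speed limits (rad/s): [2.22, 2.22, 2.79, 3.14, 3.14, 3.14].

### API

Orientations are given as a unit quaternion [w, x, y, z].
In Python, from station import * gives the robot as it stands. Calls block until the motion is done:
- reach(position, orientation): joint-space move of the TCP to a pose.
- line_to(position, attitude=None, speed=150, f_stop=None): straight line of the TCP; attitude=None keeps the orientation; speed is the mean speed in mm/s. With f_stop (N) it stops when the force on the tool has changed by that much, and returns True; else False.
- goto_joints(angles): joint-space move.
- move_gripper(opening, force=None): finger opening in mm; force is the grip in N (None keeps the last); returns when the fingers have stopped.
- dwell(seconds).
- solve_ik(position, orientation): joint angles nearest the present ones, or None.
- grab_frame(name): name is "scene" or "top"; returns a dict with "img" (420x560x3 uint8, red, green, blue), "K" (3x3 intrinsics, pixels), "rvec" (rotation vector, rad) and "tvec" (3), from world to camera coordinates, as OpenCV has them. Camera axes: x right, y down, z forward; pixel columns grow to the right and rows downward; lengths in mm; the calibration is good to about 2 mm. A picture is of the moment at which its call begins. There is no depth.
A pose or a line that the arm cannot do raises MotionError and nothing moves.
- sign_off(): hands the job in, once; it reports no verdict.
Readings, each from a call of its own:
- current_time_s(): time.
- current_joint_pos(): joint angles.
- current_joint_velocities(): joint speeds.
- current_joint_efforts(): joint torques, N m.
- current_tool_pos(): TCP position.
- current_orientation(): TCP orientation.
- current_wrist_force(): force on the tool from outside, world axes, zero at the start.
- current_wrist_torque(): the same for the moment, N m.
- current_grip_width(): finger opening in mm.
Only numpy, scipy, OpenCV 4.12 (cv2) and the standard library are available. Lean on these libraries where they do the work, as an engineer would, in place of code of your own. Each camera call takes 0.05 s, during which the arm holds its last target. There are 200 camera calls.

### The job

Free the slide of the locating fixture: pull its sprung index plunger straight up by the red knob just until you feel its stop, twist it clockwise (seen from above) to the rest notch and let go, so that it stays retracted by itself. Then use the slide to push the white cylinder body gently home against the blue fence and leave it there, with slide, cylinder body and fence touching. Do not force the plunger or squeeze the cylinder body hard, and leave the parts lying around alone.

Things in the scene. Friction and masses are not known exactly. Their poses are not given: they have to be found in the camera images.
- fixture: Locating fixture fixed to the bench: aluminium plate 280 x 100 x 12 mm. Origin under its centre at bench height; x along its length from plunger to fence, z up. Blue bridge (34 mm high) with the vertical index plunger at x = -95 mm, y = 0; grey slide that runs along +x between two rails (22 mm high, 66 mm apart); blue fence at the +x end (face at x = 112 mm, top 57 mm high).
- knob_grip (a point): Middle of the plunger's red bar knob, on the plunger's axis, 99 mm above the bench when locked. The bar is 44 mm long (x, turns with the knob; along the fixture's x when locked), 12 mm wide (y), 24 mm tall (86 to 110 mm high). Below it a slotted steel sleeve, radius 15.5 mm, screwed out more or less far: its crown is 62 to 78 mm above the bench, so keep fingertips above 80 mm.
- lift (a joint): Plunger lift in m: 0 locked (nose 5 mm deep in the slide's tail, blocking it), grows upward. A spring pulls down: 5 N at 0, +0.18 N per mm, +0.1 N per mm/s. Its cross pin sits in a slot of the sleeve and clears the crown only after 10 to 26 mm, depending on how far the sleeve is screwed out (not told: feel it). A buffered stop (8 N per mm) is met 2.5 mm above that; over 18 N on it does harm.
- knob (a joint): Knob turn in rad: 0 locked, grows clockwise seen from above. Turns only with the pin above the crown; in the slot it jams. The rest notch, a 90 degree V, lies at 1.2 rad and catches the pin within about 0.2 rad; the turn ends at 1.35. Let go there, the pin drops 3 mm below the crown (5.5 mm below the stop) and stays, 7 to 23 mm up.
- slide (a joint): Travel of the slide in m along the fixture's +x: 0 at the start (locked), 0.040 when the cylinder body is home against the fence, 0.055 at its limit. It rubs with about 2 N and stays where it is left.
- slide_grip (a point): On the slide's upright black grip, 78 mm above the bench, 13 mm under its top. The grip is 26 mm long (fixture x), 14 mm wide (y) and stands from 42 to 91 mm on the grey pusher block (36 x 60 mm, top 42 mm high).
- slide_face (a point): Centre of the slide's soft rubber front face, 41 mm above the bench, 22 mm ahead (+x) of the grip; it meets the cylinder body.
- fence_face (a point): Point on the fence's face that the cylinder body must touch, 41 mm above the bench.
- work_mid (a point): Centre of the loose white aluminium cylinder body, a block 60 x 60 x 58 mm (0.2 to 0.42 kg) standing on the plate between the rails, 6 to 20 mm off the fence at the start; home, its centre is at x = 82 mm of the fixture.
- end_cap_mid (a point): Bystander: square white end cap 56 x 56 x 18 mm lying on the bench; centre.
- piston_mid (a point): Bystander: white piston disc, 40 mm across, 14 mm high, with a black seal; centre.
- tape_mid (a point): Bystander: roll of black tape, 58 mm across, 19 mm high; centre.
There are look-alikes about, which are no part of the job. Of the things like the part that bears work_mid, leave any that is brown or turquoise; of the rest the smaller one is meant.

How it is judged (in metres and radians):
On the way, in this order (a step that is already met when the one before it is completed fails the run):
1. the plunger is parked in the rest notch (lift over 6 mm, turned over 1.05 rad) and let go (value of joint lift above 0.006 m and value of joint knob above 1.05 rad and contact force between the fingers and knob below 0.2 N), for 0.3 s.
2. the slide has pushed the cylinder body home against the fence (x of work_mid in the frame of fixture above 0.0795 m and value of joint slide above 0.0375 m), for 0.2 s.
At the end, for the whole second after the job is handed in: The plunger rests by itself in the notch (lift over 6 mm, turned over 1.05 rad); the cylinder body stands upright and still, within 2.5 mm of the fence; the slide has travelled over 37.5 mm, so it is within about 2.5 mm of the seated cylinder body (all of step 2 and value of joint lift above 0.006 m and value of joint knob above 1.05 rad and angle between work_mid's own z axis and vertical below 0.08 rad and linear speed of work below 0.01 m/s); the robot touches nothing.
It fails at once if the plunger is pulled against its upper stop with more than 18 N beyond its spring (contact force between lift_c1 and sleeve above 18 N).
It fails at once if the plunger or its cross pin presses on the sleeve (slot walls, crown, notch, stop) with more than 35 N in all (contact force between lift and sleeve above 35 N).
It fails at once if the slide presses on the cylinder body with more than 25 N (contact force between slide and work above 25 N).
It fails at once if the fingers push the cylinder body themselves (over 2 N) instead of the slide (contact force between the fingers and work above 2 N).
It fails at once if a bystander (end cap, piston, tape) is shifted by more than 10 mm (distance of any of end_cap_mid, piston_mid, tape_mid from where it was at the start of the episode above 0.01 m).
It also fails if it takes over 58 s, if anything falls off the work surface, if the arm or the gripper's body presses on something with over 40 N, if the wrist force passes 120 N, or if a joint passes its speed limit or range.

## Working session

There is one attempt and no reset: what is moved stays moved. The work goes in short steps, each a Python script; the robot and the scene stay as the last script left them, time stands still between calls to the robot, and variables do not carry over. Pictures are saved under pics/ and viewed, about 8 in all and at most 12, crops included, and the job is handed in when it is done.

```bash
ls; mkdir -p pics; cat > h.py <<'E'
from station import *
import numpy as np, cv2
def shot(n):
    f=grab_frame(n); R=cv2.Rodrigues(np.array(f["rvec"],float))[0]; f["R"]=R; f["C"]=-R.T@np.array(f["tvec"],float).ravel(); return f
def cast(f,uv,z):
    d=f["R"].T@np.linalg.solve(f["K"],np.array([uv[0],uv[1],1.])); return f["C"]+d*(z-f["C"][2])/d[2]
def proj(f,p):
    return cv2.projectPoints(np.array(p,float).reshape(-1,3),np.array(f["rvec"],float),np.array(f["tvec"],float),np.array(f["K"],float),None)[0].reshape(-1,2)
def save(f,name,crop=None,s=1):
    im=f["img"][:,:,::-1]
    if crop: x0,y0,x1,y1=crop; im=im[y0:y1,x0:x1]
    cv2.imwrite("pics/"+name,cv2.resize(im,None,fx=s,fy=s,interpolation=cv2.INTER_CUBIC))
E
python3 - <<'E'
from h import *
for n in("scene","top"):
    f=shot(n); save(f,n+"0.png",s=1.42); np.save(n+"0.npy",f,allow_pickle=True); print(n,f["C"],f["K"][0])
E
```

```text
pics
scene [-106.70285009 -936.95889073  799.96413749] [438.75138369   0.         278.0033739 ]
top [ 276.96130778 -120.95861736 1180.84196288] [467.05618341   0.         267.70281864]
```

View pics/scene0.png

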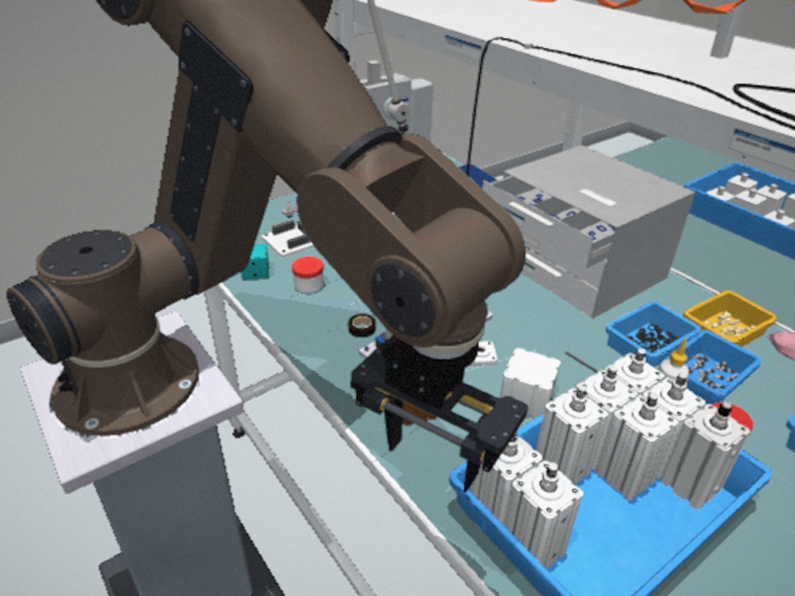

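View pics/top0.png

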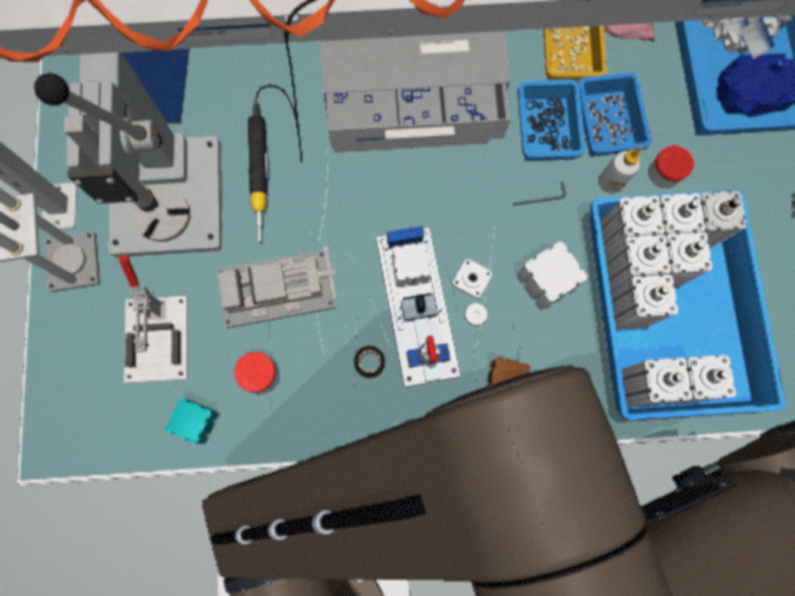

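The top view shows the fixture with its fence at about (405,236), white body at (410,265), slide at (420,306) and red knob at (431,348), in zoomed pixels. I'll crop in closer.

```bash
python3 - <<'E'
from h import *
f=np.load("top0.npy",allow_pickle=True).item()
save(f,"crop1.png",(250,150,350,280),4.5)
for uv in [(376,238),(427,229),(460,376),(406,386)]: print(cast(f,np.array(uv)/1.4214,12).round(1))
hsv=cv2.cvtColor(f["img"],cv2.COLOR_RGB2HSV)
def cen(m,box):
    k=np.zeros_like(m);x0,y0,x1,y1=box;k[y0:y1,x0:x1]=m[y0:y1,x0:x1]
    n,_,st,c=cv2.connectedComponentsWithStats(k)
    for i in range(1,n):
        if st[i,4]>12: print(st[i],c[i])
b=(255,150,345,280)
print("red");cen(cv2.inRange(hsv,(0,120,60),(8,255,255))|cv2.inRange(hsv,(172,120,60),(180,255,255)),b)
print("blue");cen(cv2.inRange(hsv,(100,120,40),(125,255,255)),b)
E
```

```text
[ 658.  -143.4   12. ]
[ 669.4 -238.7   12. ]
[ 394.6 -274.7   12. ]
[ 383.3 -178.5   12. ]
red
[301 237   7  18  85] [303.6        246.03529412]
blue
[273 159  25  14 239] [285.07112971 165.61506276]
[309 243   7  11  53] [312.         248.01886792]
[287 246  10  12  75] [291.33333333 251.77333333]
```

View pics/crop1.png

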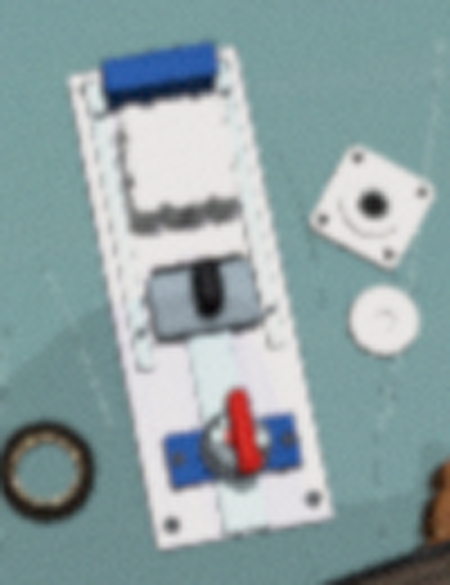

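```bash
cat >> h.py <<'E'
from scipy.spatial.transform import Rotation as Rt
def quat(psi):  # tool down, jaws along heading psi (world)
    y=np.array([np.cos(psi),np.sin(psi),0]);x=np.array([0,0,-1.]);z=np.cross(x,y)
    return np.roll(Rt.from_matrix(np.c_[x,y,z]).as_quat(),1)
E
python3 - <<'E'
from h import *
f=np.load("top0.npy",allow_pickle=True).item()
c=[cast(f,np.array(p)/4.5+[250,150],12)[:2] for p in [(68,77),(236,46),(333,516),(160,550)]]
c=np.array(c);o=c.mean(0);print(c.round(1))
ex=(c[0]+c[1]-c[2]-c[3]);print(np.linalg.norm(ex)/2);yaw=np.arctan2(ex[1],ex[0]);ex/=np.linalg.norm(ex)
ey=np.array([-ex[1],ex[0]]);print("o",o,"yaw",yaw,"w",(c[0]-c[1])@ey,(c[3]-c[2])@ey, np.arctan2(*(-(c[0]-c[1]))),np.arctan2(*-(c[3]-c[2])))
def P(x,y,z): return np.r_[o+x*ex+y*ey,z]
print("knob",P(-95,0,99),"grip",P(-10,0,78))
def pr(*a): return ((proj(f,P(*a))[0]-[250,150])*4.5).round()
for n,a in dict(k1=(-73,0,110),k0=(-117,0,110),g1=(3,0,91),g0=(-23,0,91),f1=(112,25,57),f2=(112,-25,57)).items(): print(n,pr(*a))
hsv=cv2.cvtColor(f["img"],cv2.COLOR_RGB2HSV)
k=P(-95,0,84)
for s in(1,-1):
    for z in (84,150): 
        q=solve_ik([k[0],k[1],z],quat(yaw+s*np.pi/2)); q2=solve_ik([k[0],k[1],z],quat(yaw+s*np.pi/2-1.25)); print(s,z,None if q is None else np.round(q,3),None if q2 is None else np.round(q2,3))
E
```

```text
[[ 658.8 -144.9]
 [ 671.5 -244.2]
 [ 394.2 -275.6]
 [ 381.7 -178.2]]
279.07776975694304
o [ 526.52927845 -210.72956295] yaw 0.11597103791541771 w 100.08678216143646 98.18459441792261 3.0144240310398795 3.0137036143103746
knob [ 432.16740365 -221.72213247   99.        ] grip [ 516.59644952 -211.88667553   78.        ]
k1 [237. 387.]
k0 [254. 470.]
g1 [206. 254.]
g0 [216. 301.]
f1 [121.  90.]
f2 [208.  74.]
1 84 [-0.61   0.49   2.028 -0.     0.624 -2.297] [-0.61   0.49   2.028 -0.     0.624 -1.047]
1 150 [-0.61   0.382  1.967 -0.     0.792 -2.297] [-0.61   0.382  1.967 -0.     0.792 -1.047]
-1 84 [-0.61   0.49   2.028 -0.     0.624  0.845] [-0.61   0.49   2.028 -0.     0.624  2.095]
-1 150 [-0.61   0.382  1.967 -0.     0.792  0.845] [-0.61   0.382  1.967 -0.     0.792  2.095]
```

Predicted knob and grip points fall on the image features. Moving above the knob and down, with a light first grip.

```bash
cat >> h.py <<'E'
O=np.array([526.53,-210.73]);YAW=0.118
EX=np.array([np.cos(YAW),np.sin(YAW)]);EY=np.array([-EX[1],EX[0]])
def P(x,y,z): return np.r_[O+x*EX+y*EY,z]
def fl(F): F=np.array(F);return np.round([F[:2]@EX,F[:2]@EY,F[2]],2)
E
python3 - <<'E'
from h import *
Q=quat(YAW-np.pi/2)
print(current_time_s(),current_wrist_force())
reach(P(-95,0,190),Q); 
move_gripper(50,5)
line_to(P(-95,0,125),speed=150)
print(current_time_s(),fl(current_wrist_force()),current_tool_pos())
f=shot("scene");u=proj(f,P(-95,0,100))[0].astype(int);print(u)
save(f,"s1.png",(max(u[0]-80,0),max(u[1]-60,0),u[0]+80,u[1]+60),5)
f=shot("top");u=proj(f,P(-95,0,100))[0].astype(int);print(u)
E
```

```text
0.1 [-0.12009461 -0.85158759 -1.11739585]
3.1583 [ 0.58 -0.3   0.57] [ 432.41992838 -222.04840226  125.36107427]
[277 222]
[304 245]
```

View pics/s1.png

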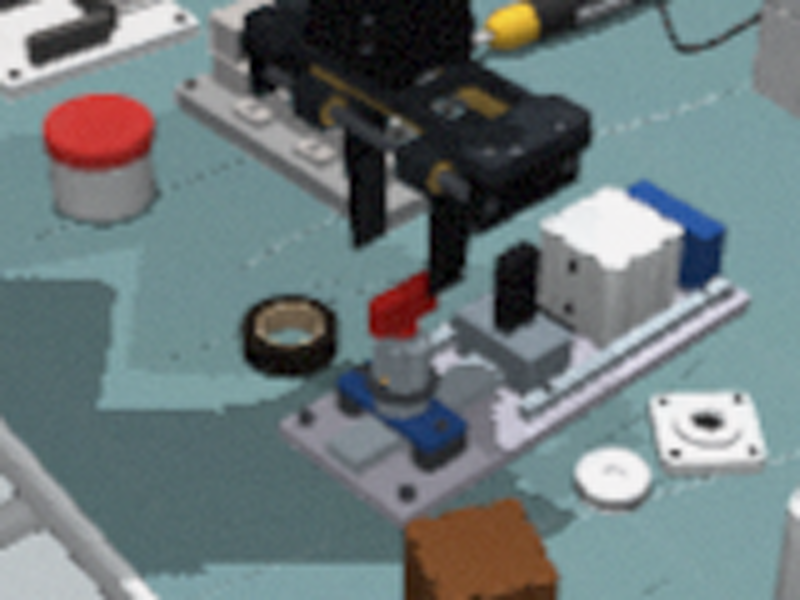

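The side crop shows the fingers, tips at about (365,240) and (445,285), straddling the red bar at (403,305), and the body clear of the slide. Now going down and gripping lightly.

```bash
python3 - <<'E'
from h import *
print(line_to(P(-95,0,84),speed=80,f_stop=6)); dwell(.2)
z=np.array(current_wrist_force())
print(move_gripper(8,5),current_grip_width(),current_tool_pos()); dwell(.2)
for i in range(4):
    F=fl(np.array(current_wrist_force())-z); print(F,current_grip_width(),np.round(current_wrist_torque(),2))
    if abs(F[1])<1: break
    p=np.array(current_tool_pos()); p[:2]+=EY*np.clip(F[1]*.15,-.6,.6); line_to(p,speed=10); dwell(.1)
print(current_time_s(),current_tool_pos())
E
```

```text
False
False 16.16938890876743 [ 431.9117759  -221.32275144   83.98258289]
[1.13 4.4  2.76] 16.33211308960136 [ 0.99  0.02 -0.04]
[1.23 2.41 0.81] 16.122156669394705 [ 0.46 -0.08 -0.01]
[0.25 1.29 1.5 ] 16.42027731720017 [ 0.3  -0.07  0.  ]
[0.68 1.38 1.44] 16.481512199636008 [ 0.18 -0.1   0.02]
6.3833 [ 431.92029571 -220.18529361   84.02115949]
```

```bash
python3 - <<'E'
from h import *
for g in (15,40):
    print(move_gripper(5,g)); dwell(.2); print(g,current_grip_width(),fl(current_wrist_force()),np.round(current_wrist_torque(),2),current_tool_pos())
f=shot("scene");u=proj(f,P(-95,0,100))[0].astype(int)
save(f,"s2.png",(u[0]-50,u[1]-40,u[0]+50,u[1]+35),8)
E
```

```text
False
15 15.38309431818772 [0.25 0.18 1.96] [-0.05 -0.05  0.03] [ 431.91323268 -220.16632178   84.02439654]
False
40 14.07807745881046 [0.51 0.15 2.13] [-0.14 -0.04  0.04] [ 431.93136054 -220.15277091   84.02924713]
```

View pics/s2.png

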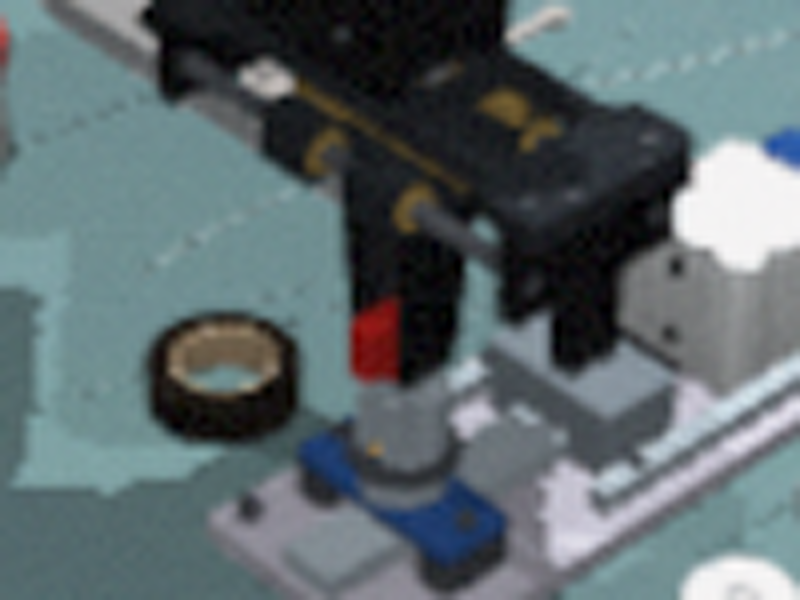

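The fingers hold the bar (red end at (375,340)) and the tips are above the sleeve crown. Lifting in 1 mm steps and watching the force.

```bash
python3 - <<'E'
from h import *
p0=np.array(current_tool_pos());L=[]
for i in range(1,31):
    h=line_to(p0+[0,0,i],speed=12,f_stop=9)
    Fz=np.mean([current_wrist_force()[2] for _ in range(3)]); L.append((i,round(current_tool_pos()[2]-p0[2],2),round(Fz,1),h))
    if h or Fz<-15 or (i>8 and Fz-np.median([l[2] for l in L[-4:-1]])<-3): break
print(L);print(current_time_s(),fl(current_wrist_force()),np.round(current_wrist_torque(),2),current_grip_width(),current_tool_pos())
E
```

```text
[(1, np.float64(0.67), np.float64(-6.6), False), (2, np.float64(1.89), np.float64(-6.6), False), (3, np.float64(3.02), np.float64(-5.7), False), (4, np.float64(4.04), np.float64(-6.3), False), (5, np.float64(5.06), np.float64(-7.2), False), (6, np.float64(6.03), np.float64(-7.1), False), (7, np.float64(7.06), np.float64(-6.4), False), (8, np.float64(8.08), np.float64(-6.9), False), (9, np.float64(9.05), np.float64(-7.8), False), (10, np.float64(10.06), np.float64(-7.5), False), (11, np.float64(11.03), np.float64(-7.8), False), (12, np.float64(12.06), np.float64(-8.2), False), (13, np.float64(13.06), np.float64(-8.6), False), (14, np.float64(14.04), np.float64(-9.2), False), (15, np.float64(15.06), np.float64(-7.6), False), (16, np.float64(16.06), np.float64(-8.6), False), (17, np.float64(17.07), np.float64(-9.2), False), (18, np.float64(18.06), np.float64(-9.3), False), (19, np.float64(19.04), np.float64(-9.5), False), (20, np.float64(20.05), np.float64(-8.4), False), (21, np.float64(21.05), np.float64(-10.6), False), (22, np.float64(22.06), np.float64(-10.2), False), (23, np.float64(23.07), np.float64(-10.0), False), (24, np.float64(24.06), np.float64(-9.6), False), (25, np.float64(25.04), np.float64(-10.4), False), (26, np.float64(26.06), np.float64(-10.7), False), (27, np.float64(27.04), np.float64(-11.4), False), (28, np.float64(27.97), np.float64(-12.5), False), (29, np.float64(28.79), np.float64(-17.0), False)]
14.5167 [  0.75   0.03 -16.98] [-0.18 -0.15 -0.03] 13.865928736511512 [ 431.79924225 -220.07200051  112.80824203]
```

Stop felt at about 28 mm. Backing off to about 27.3 mm, then turning clockwise in steps with lateral force correction.

```bash
python3 - <<'E'
from h import *
p=np.array(current_tool_pos()); p[2]=84.02+27.3; line_to(p,speed=10)
print(fl(current_wrist_force()))
for a in np.arange(.15,1.21,.15):
    psi=YAW-np.pi/2-a; n=np.array([np.cos(psi),np.sin(psi),0])
    goto_joints(solve_ik(p,quat(psi))); dwell(.05)
    for k in range(3):
        F=np.mean([current_wrist_force() for _ in range(3)],0); s=F@n
        if abs(s)<2: break
        p=p+n*np.clip(s*.12,-.5,.5); line_to(p,quat(psi),speed=15)
    print(round(a,2),np.round(F,1),round(s,1),np.round(current_wrist_torque(),2),np.round(p,2))
    if np.hypot(*F[:2])>15 or abs(current_wrist_torque()[2])>1.0: print("halt");break
print(current_time_s(),current_joint_pos()[5],current_tool_pos(),current_grip_width())
f=shot("scene");save(f,"s3.png",(227,172,327,247),8)
E
```

```text
[  1.18  -0.41 -10.87]
0.15 [ 0.3  0.7 -9.9] -0.8 [ 0.01 -0.06 -0.01] [ 431.8  -220.07  111.32]
0.3 [  0.6   0.6 -11.2] -0.7 [ 0.02 -0.09  0.03] [ 431.8  -220.07  111.32]
0.45 [  0.2  -0.7 -10.8] 0.6 [ 0.12 -0.13 -0.  ] [ 431.8  -220.07  111.32]
0.6 [  0.7   1.2 -11. ] -1.4 [ 0.11 -0.14 -0.01] [ 431.8  -220.07  111.32]
0.75 [  1.5   0.3 -10.9] -1.1 [ 0.29 -0.15 -0.01] [ 431.8  -220.07  111.32]
0.9 [  0.6   1.2 -10. ] -1.3 [ 0.27 -0.2   0.03] [ 431.8  -220.07  111.32]
1.05 [  1.1   1.3 -10.5] -1.7 [ 0.43 -0.23  0.01] [ 431.8  -220.07  111.32]
1.2 [  0.3   0.3 -10.6] -0.4 [ 0.25 -0.09 -0.06] [ 432.11 -219.91  111.32]
17.6167 2.0436947647525225 [ 432.02472587 -219.91032206  111.28980272] 13.623241611711595
```

View pics/s3.png

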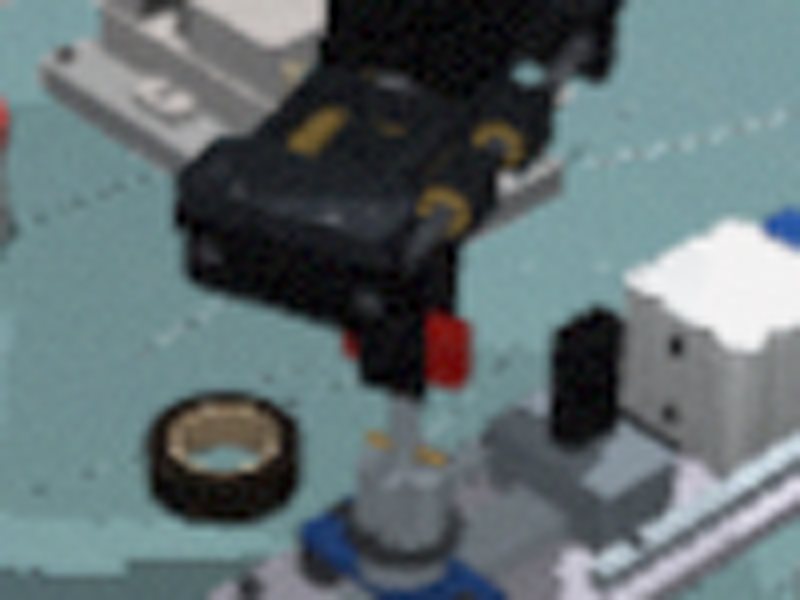

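The knob has turned with the bar, and the yellow pin ends show above the sleeve at (378,440) and (432,458). Lowering into the notch, then releasing.

```bash
python3 - <<'E'
from h import *
p=np.array(current_tool_pos())
for d in np.arange(.5,6.1,.5):
    line_to(p-[0,0,d],speed=12); Fz=np.mean([current_wrist_force()[2] for _ in range(3)]); print(round(current_tool_pos()[2]-84.02,2),round(Fz,1),end=' | ')
    if Fz>-3: break
print(fl(current_wrist_force()),np.round(current_wrist_torque(),2))
move_gripper(45,10); dwell(.4)
print(current_time_s(),fl(current_wrist_force()))
p=np.array(current_tool_pos()); line_to(p+[0,0,75],speed=120)
dwell(.1); print(current_time_s())
f=shot("scene");save(f,"s4.png",(227,162,347,252),6.6)
E
```

```text
26.71 -10.8 | 26.22 -11.0 | 25.73 -9.7 | 25.24 -11.4 | 24.72 -10.4 | 24.24 -10.3 | 23.74 -10.5 | 23.23 -9.5 | 22.74 -10.3 | 22.25 -10.0 | 21.79 -8.8 | 21.48 -4.0 | [ 0.96  1.34 -3.98] [ 0.4  -0.06 -0.  ]
21.8 [-0.47 -0.52  0.03]
22.675
```

View pics/s4.png

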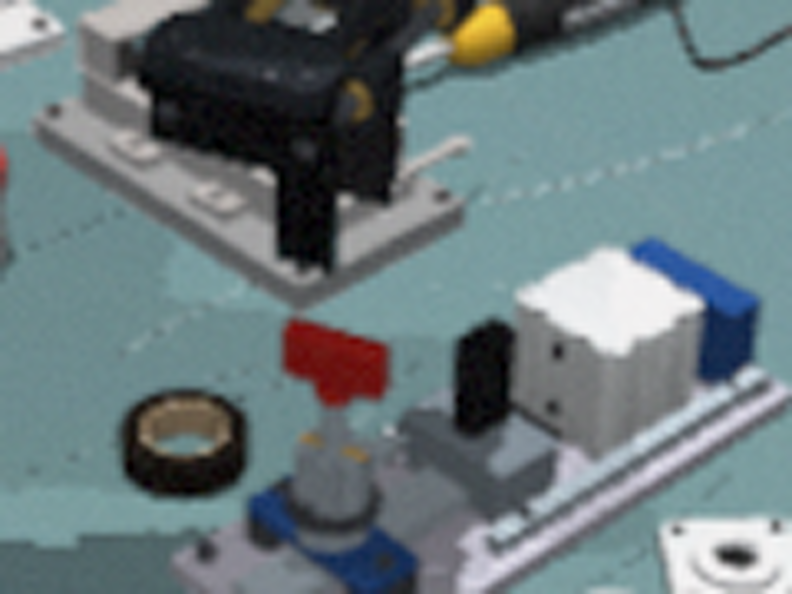

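The knob stays turned and raised by itself: bar at (335,360), pin ends at (312,440) and (355,455). Next, the slide.

```bash
python3 - <<'E'
from h import *
Q=quat(YAW-np.pi/2); y=1.8
reach(P(-10,y,190),Q); move_gripper(45,12)
print(line_to(P(-10,y,64),speed=120,f_stop=6)); dwell(.1)
z=np.array(current_wrist_force()); move_gripper(5,12); dwell(.2)
for i in range(3):
    F=fl(np.array(current_wrist_force())-z); print(F,current_grip_width())
    if abs(F[1])<1.5: break
    y+=np.clip(F[1]*.12,-.6,.6); line_to(P(-10,y,64),speed=15); dwell(.1)
print(line_to(P(23,y,64),speed=30,f_stop=12),fl(np.array(current_wrist_force())-z),current_time_s())
L=[]
for i in range(16):
    h=line_to(P(23+.7*(i+1),y,64),speed=12,f_stop=9)
    F=np.mean([fl(np.array(current_wrist_force())-z) for _ in range(3)],0); L.append((round(23+.7*(i+1)+10,1),round(((np.array(current_tool_pos())[:2]-O)@EX)+10,2),F.round(1).tolist()))
    if h or F[0]<-10: break
for l in L: print(*l)
print(current_time_s(),current_grip_width())
E
```

```text
False
[-1.04 -0.83  0.02] 14.187176584465739
False [-1.72 -3.67  2.26] 27.325
33.7 33.92 [-4.1, -4.4, 2.9]
34.4 34.55 [-3.9, -4.1, 2.0]
35.1 35.2 [-4.4, -3.3, 2.6]
35.8 35.91 [-5.0, -4.8, 2.7]
36.5 36.62 [-3.8, -4.2, 3.3]
37.2 37.32 [-3.8, -4.7, 2.9]
37.9 38.01 [-3.2, -4.0, 3.2]
38.6 38.73 [-4.4, -3.9, 3.7]
39.3 39.44 [-4.6, -3.3, 3.1]
40.0 40.07 [-5.7, -4.9, 3.3]
40.7 40.13 [-7.3, -4.6, 4.4]
41.4 40.38 [-10.7, -6.4, 5.6]
30.325 13.874314227290528
```

The force rises at 40 mm, so the body is home. Releasing and checking.

```bash
python3 - <<'E'
from h import *
dwell(.3); move_gripper(45,12); dwell(.2)
p=np.array(current_tool_pos()); print(line_to(p+[0,0,110],speed=120)); 
reach(P(10,200,300),quat(YAW-np.pi/2)); dwell(.2); print(current_time_s(),fl(current_wrist_force()))
f=shot("top");save(f,"t2.png",(255,150,345,280),4.5)
g=shot("scene");save(g,"s5.png",(227,162,347,252),6.6)
hsv=cv2.cvtColor(f["img"],cv2.COLOR_RGB2HSV)
for x in (38,43): print([((proj(f,P(x-21,1.8,91))[0]-[255,150])*4.5).round()])
E
python3 -c "
import cv2,numpy as np
a=cv2.imread('pics/t2.png');b=cv2.imread('pics/s5.png');b=cv2.resize(b,None,fx=.48,fy=.48)
c=np.zeros((max(a.shape[0],b.shape[0]),a.shape[1]+b.shape[1],3),np.uint8);c[:a.shape[0],:a.shape[1]]=a;c[:b.shape[0],a.shape[1]:]=b;print(c.shape);cv2.imwrite('pics/fin.png',c)"
```

```text
False
33.7583 [0.3  1.17 0.73]
[array([175., 230.])]
[array([173., 221.])]
(585, 785, 3)
```

View pics/fin.png

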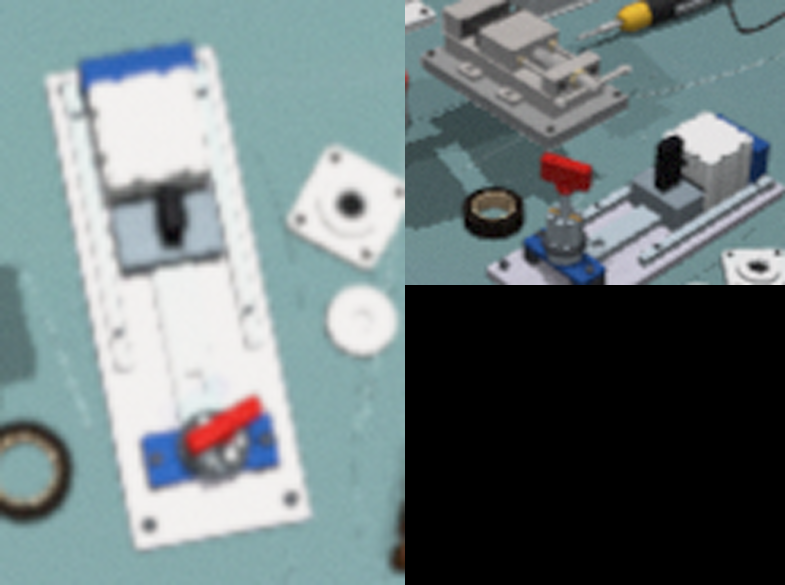

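The top view shows the body against the blue fence (seam at about (145,85)) and the slide against the body (seam at (160,190)). The knob bar runs (190,442) to (260,405), about 1.2 rad clockwise, and the bystanders are where they were. Handing in.

```bash
python3 -c "
from station import *
print(current_wrist_force(),current_time_s()); print(sign_off())"
```

```text
[1.05042959 0.13733739 0.02617074] 33.8583
the job is handed in; nothing more can be done
None
```

The plunger is parked in its rest notch and the slide has pushed the cylinder body home against the fence. I handed the job in at about 34 s; it gave no verdict.

- **Plunger:** I lifted it in 1 mm steps and felt the stop at about 28 mm. The pull peaked at about 17 N, of which I estimate 6–7 N was on the stop. I turned it 1.2 rad clockwise and lowered it; it took the load off the gripper at about 21.5 mm (22.5 mm expected). After I let go it stayed up, and the last top view shows it turned about 1.2 rad.
- **Slide:** I pushed it gently until the force rose at about 40 mm of travel, with a peak of about 11 N at the wrist. The last pictures show slide, body and fence touching and the end cap, piston and tape where they were. The arm is clear, with only about 1 N of residual on the wrist.
- **Disagreements:**
  - The fixture's y position from the camera was about 1.5–2 mm off, which I corrected by force when gripping the knob.
  - The gripper read 14–16 mm on the 12 mm knob bar, which I put down to finger flex; the grip held.
  - A side force of about 4–6 N stayed on the wrist during the push, which I left uncorrected.

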